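# Hook back the brass nut of an exhibit console

## Robot

A 6-joint arm with a two-finger parallel gripper is mounted at the origin on the work surface. World frame = base frame: x ahead of the robot, y to its left, z up, the work surface at z = 0. Lengths are in m, angles in rad, forces in N, time in s.
With the tool pointing down it reaches from about 0.325 to 0.775 m from the base axis. Payload 9.3 kg.
Tool frame: the origin (TCP) lies between the finger pads; the fingertips stand ctrl.nose_length ahead of it and the grasp point (between the pads) lies 6 mm ahead of it (ctrl.nose_length is the distance from the TCP to the fingertips, in m); z points along the fingers, y is the direction in which the jaws open and shut (so a half turn about z gives the same grasp; the last joint's range is limited). The gripper opens to 85 mm and grips with 20 to 120 N. Pads are 22 mm wide; open, the fingers measure 114 mm over their backs; the gripper's body (76 mm by 85 mm) begins 54 mm behind the grasp point. The pads swing forward as they close: fully open they stand 13 mm farther back than shut.
Start: joints at [-1.373, 0.259, 0.021, 1.334, 0, 1.418], TCP at [0.189, -0.517, 0.231] pointing down, gripper open.
Joint ranges: [-3.04, 3.04], [-0.91, 1.82], [-1.04, 1.36], [-1.92, 1.95], [-1.52, 1.45], [-3.14, 3.14]. Speed limits (rad/s): [2.22, 2.22, 2.79, 3.14, 3.14, 3.14].

## Interface

Orientations are given as [roll, pitch, yaw] about the fixed x, y, z axes, in that order (R = Rz(yaw) Ry(pitch) Rx(roll)).
In Python, from bench import ctrl gives the robot as it stands.
- The arm moves only by the shell command python3 -m creep 'ROWS' [FORCE]. ROWS is JSON, a list of rows, each a list of 7 numbers: the shift along the tool's x, y, z in mm, then the turn, a rotation vector about the tool's x, y, z in rad, then the finger opening in mm, from 0 to 85.4. A call has 1 to 5 rows; each row shifts and turns the commanded pose from where the row before left it, along the tool's axes as they then stand; what a row does not reach is not made up. A row lasts 1/8 s, in which the tool goes at most 62.5 mm and 10.7 degrees, less where a joint would pass 70% of its speed; a pose out of reach is approached as far as the arm can. A call is refused whole if a number of a shift passes 62.5 or a number of a turn 0.188, either way. A call with a gripper value outside its range is refused whole. The fingers move at their own pace and stop on an object; FORCE is the grip in N (left out, the last holds). Time passes only in rows, so rows that do not move let the fingers close. It gives the time, the measured TCP pose, the force and the opening at its end, in the units of the state.
- ctrl.get_state(): the state, without advancing time (a new reading comes with each control period).
- ctrl.get_image(name): name is "scene" or "top" or "wrist"; returns a dict with "color" (480x640x3 uint8, red, green, blue), "mtx" (3x3 intrinsics, pixels), "xyz" and "orientation" of the camera in the world; the wrist camera has in their place "T_tool_cam" (4x4, takes a point from camera to tool coordinates, whose origin is the TCP and whose axes are the flange's). Camera axes: x right, y up, looking along -z (the intrinsics and any distortion apply to the point x, -y, -z); pixel columns grow to the right and rows downward; lengths in m; the calibration is good to about 2 mm. The wrist camera is an equidistant fisheye: a pixel r from the principal point sees the ray r / f radians off the axis. A picture is of the moment at which its call begins: read the wrist's pose just before it. There is no depth.
- ctrl.close_job(): hands the job in, once; it reports no verdict.
The state is a dict: "time_s": time; "joint_pos": joint angles; "joint_vel": joint speeds; "effort": joint torques, N m; "ee_pos": TCP position; "tool_rot": TCP orientation; "contact_force": force on the tool from outside, world axes, zero at the start; "wrist_torque": the same for the moment, N m; "gripper_width": finger opening in m.
Only numpy, scipy, OpenCV 4.12 (cv2) and the standard library are available. Lean on these libraries where they do the work, as an engineer would, in place of code of your own. Each camera call takes 0.05 s, during which the arm holds its last target. There are 200 camera calls.

## Task

The knurled brass nut of one of the consoles has rolled to the back of the bench, beyond the blue tape line that marks where the gripper may take hold of small parts. Pick up the wooden-handled hook, drag the brass nut with it towards you until the nut is wholly on your side of the tape, and lay the hook down on the bench. Then pick the brass nut up with the gripper and put it in the round steel dish; leave the look-alike silver nut where it lies, and touch the brass nut with the fingers only once it is over the line.

Things in the scene. Friction and masses are not known exactly. Their poses are not given: they have to be found in the camera images.
- hook_grip (a point): Middle of the hook's wooden handle (130 long, 20 wide, 26 mm high), 13 mm above its underside; x axis along the tool to its blade. A steel rod, underside 33 mm up, leads to an upright steel V, 34 mm high, foot level with the handle's: apex at x = 235, arms (4 thick) back to x = 210, y = +-34. Pulled back, the V centres a nut at x = 207, under the rod. 0.15 kg, centre of mass at x = 40 mm.
- brass_nut_center (a point): Centre (half-way up) of the brass-yellow knurled nut, an upright cylinder 40 mm in diameter, 22 mm high, about 0.12 kg, dark hole on top. It stands in a loose row beyond the tape with the silver nut and a black knob (38 mm wide, 18 mm high), in any order, neighbours at least 80 mm apart.
- steel_nut_center (a point): Centre of the silver-grey nut of the same shape and size as the brass one, which must stay where it is.
- dish: Round open stainless steel dish, fixed to the bench. Origin at the centre of its underside, z up. Outer diameter 140 mm at the rim, 132 mm at the foot, 30 mm high, wall 4 mm, inner floor 5 mm above the bench.
- tape: Straight blue tape stuck flat on the bench, 20 mm wide (in x), 720 mm long (in y). Origin at its middle, x axis pointing away from the robot: the robot's side is x below 0. Apart from the hook and the dish, the bench between the robot and the tape is clear over the tape's length, as is 80 mm of bench behind the row of nuts.
Things that resemble listed ones, but are neither listed nor needed, are in the scene too. What is shaped like the part that bears brass_nut_center but purple is not meant. What is shaped like the dish but purple is not meant.

How it is judged:
On the way, in this order (a step that is already met when the one before it is completed fails the run):
1. the held hook drags the brass nut (contact between them, nut moved by over 15 mm) (contact force between the fingers and hook above 1 N and contact force between hook and brass_nut above 0.05 N and distance of brass_nut_center from where it was at the start of the episode above 0.015 m), for 0.05 s.
2. the brass nut stands on the robot's side of the tape (centre over 20 mm nearer than the tape's middle) (x of brass_nut_center in the frame of tape below -0.02 m), for 0.1 s.
3. the brass nut is held by the fingers and lifted (centre above 45 mm) (contact force between the fingers and brass_nut above 0.5 N and height (world z) of brass_nut_center above 0.045 m), for 0.1 s.
At the end, for the whole second after the job is handed in: The brass nut rests inside the dish (centre within 55 mm of the dish's axis and below 35 mm), the hook lies flat and still on the bench (handle centre below 30 mm, tilted less than 15 degrees), and the silver nut is within 20 mm of where it started (horizontal distance between brass_nut_center and dish below 0.055 m and height (world z) of brass_nut_center below 0.035 m and linear speed of each of brass_nut, hook below 0.02 m/s and height (world z) of hook_grip below 0.03 m and angle between hook_grip's own z axis and vertical below 0.25 rad and distance of steel_nut_center from where it was at the start of the episode below 0.02 m); the robot touches nothing.
It fails at once if the fingers touch the brass nut while it is not yet over the tape (centre beyond the middle of the tape) (contact force between the fingers and brass_nut above 0.3 N and x of brass_nut_center in the frame of tape above 0 m).
It fails at once if the silver nut is displaced by over 20 mm (distance of steel_nut_center from where it was at the start of the episode above 0.02 m).
It also fails if it takes over 59 s, if anything falls off the work surface, if the arm or the gripper's body presses on something with over 40 N, if the wrist force passes 120 N, or if a joint passes its speed limit or range.

## Working session

There is one attempt and no reset: what is moved stays moved. The work goes in short steps, Python scripts to look and compute and a shell command to move; the robot and the scene stay as the last step left them, time stands still between calls to the robot, and variables do not carry over. Pictures are saved under pics/ and viewed, about 8 in all and at most 12, crops included, and the job is handed in when it is done.

```bash
ls; mkdir -p pics; python3 - <<'E'
from bench import ctrl
import cv2,numpy as np
print(ctrl.get_state(),ctrl.nose_length)
for n in("top","scene"):
    i=ctrl.get_image(n);cv2.imwrite(f"pics/{n}0.png",i["color"][:,:,::-1]);print(n,i["mtx"],i["xyz"],i["orientation"],[k for k in i])
E
```

```text
pics
{'time_s': 0.0, 'joint_pos': array([-1.37259688e+00,  2.59199463e-01,  2.07468819e-02,  1.33371443e+00,
       -7.70286755e-06,  1.41819635e+00]), 'joint_vel': array([-0.00079305,  0.00160794, -0.00057317,  0.00139388,  0.00021179,
        0.00074134]), 'effort': array([-7.06771925e-05, -5.55643702e+01,  3.44526315e+01,  1.36376586e-02,
       -2.85783608e-04, -8.89236759e-06]), 'ee_pos': array([ 0.18894186, -0.51621595,  0.23035637]), 'tool_rot': array([-3.14023672e+00, -2.00742604e-04,  3.50799295e-01]), 'contact_force': array([-0.2177157 , -0.00941421, -0.29512316]), 'wrist_torque': array([ 0.00169547,  0.01424107, -0.01181183]), 'gripper_width': 0.08489953151889168} 0.025
top [[480.73430085   0.         314.60089071]
 [  0.         480.73430085 229.45290638]
 [  0.           0.           1.        ]] [0.38513286 0.01555593 0.90981263] [ 0.19658835 -0.02585592 -1.54623445] ['color', 'mtx', 'xyz', 'orientation']
scene [[456.53600834   0.         322.48569566]
 [  0.         456.53600834 236.81664411]
 [  0.           0.           1.        ]] [ 1.03274221 -0.16307319  0.80829162] [ 0.5732854  -0.01177996  1.25040661] ['color', 'mtx', 'xyz', 'orientation']
```

View pics/top0.png

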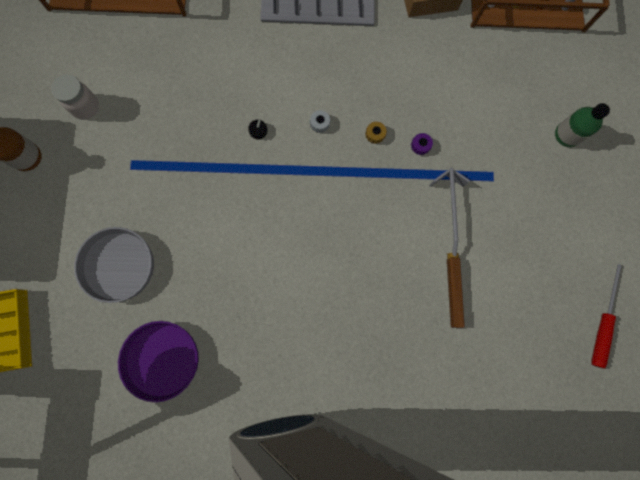

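View pics/scene0.png

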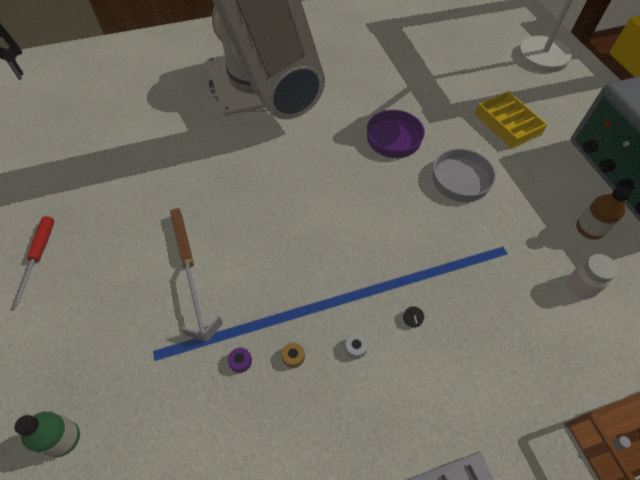

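Top view: brass nut at about (376,132), silver (320,121), purple decoy (422,144), hook handle (456,290) with its V at (451,170), steel dish (115,265). The tape runs from (131,165) to (493,177). The scene view agrees.

```bash
cat > h.py <<'E'
from bench import ctrl
import cv2,numpy as np
from scipy.spatial.transform import Rotation as R
def cast(i,uv,z):
    uv=np.atleast_2d(uv).astype(float);K=i["mtx"]
    d=np.c_[(uv[:,0]-K[0,2])/K[0,0],-(uv[:,1]-K[1,2])/K[1,1],-np.ones(len(uv))]
    d=d@R.from_euler("xyz",i["orientation"]).as_matrix().T;c=np.array(i["xyz"])
    return c+d*((z-c[2])/d[:,2])[:,None]
def blobs(i,lo,hi,amin=40,box=None):
    m=cv2.inRange(cv2.cvtColor(i["color"],cv2.COLOR_RGB2HSV),np.array(lo),np.array(hi))
    if box: b=np.zeros_like(m);b[box[1]:box[3],box[0]:box[2]]=255;m&=b
    return [c for c in cv2.findContours(m,cv2.RETR_EXTERNAL,cv2.CHAIN_APPROX_NONE)[0] if cv2.contourArea(c)>amin]
E
python3 - <<'E'
from h import *
np.set_printoptions(precision=4,suppress=True)
for n,bx in(("top",dict(brass=(355,115,395,150),hook=(435,240,480,340),tape=(120,150,505,190))),("scene",dict(brass=(275,335,312,372),hook=(160,200,205,275),tape=(145,240,515,365)))):
    i=ctrl.get_image(n)
    for k,lo,hi,z in(("brass",(12,90,60),(30,255,255),.013),("hook",(3,90,30),(20,255,255),.022),("tape",(100,120,40),(125,255,255),0)):
        for c in blobs(i,lo,hi,40,bx[k]):
            (u,v),(w,h),a=r=cv2.minAreaRect(c)
            P=cast(i,cv2.boxPoints(r),z)
            cc=cast(i,cv2.minEnclosingCircle(c)[0],z)[0]
            print(n,k,cv2.contourArea(c),"rect",np.round((u,v,w,h)),"centre",cast(i,(u,v),z)[0],cc,"sides",np.linalg.norm(P[1]-P[0]),np.linalg.norm(P[2]-P[1]),"\n",P[:,:2].tolist() if k!="brass" else cast(i,c.reshape(-1,2),.02)[:,:2].ptp(0) if hasattr(np.ndarray,'ptp') else np.ptp(cast(i,c.reshape(-1,2),.013)[:,:2],axis=0))
i=ctrl.get_image("top")
print("apex,black,silver,purple,dish",cast(i,[(451,169)],.034),cast(i,[(258,129),(320,121),(422,144)],.018),cast(i,[(115,265)],.03))
i=ctrl.get_image("scene")
print("dish,silver",cast(i,[(464,172)],.03),cast(i,[(356,345)],.015),cast(i,[(203,336)],.034))
c=ctrl.get_image("top")["color"]
cv2.imwrite("pics/crop.png",cv2.resize(c[105:345,345:505,::-1],None,fx=2.5,fy=2.5,interpolation=cv2.INTER_CUBIC))
E
```

```text
Traceback (most recent call last):
AttributeError: `ptp` was removed from the ndarray class in NumPy 2.0. Use np.ptp(arr, ...) instead.
```

```bash
python3 - <<'E'
from h import *
np.set_printoptions(precision=4,suppress=True)
for n,bx in(("top",dict(brass=(355,115,395,150),hook=(435,240,480,340),tape=(120,150,505,190))),("scene",dict(brass=(275,335,312,372),hook=(160,200,205,275),tape=(145,240,515,365)))):
    i=ctrl.get_image(n)
    for k,lo,hi,z in(("brass",(12,90,60),(30,255,255),.015),("hook",(3,90,30),(20,255,255),.022),("tape",(100,120,40),(125,255,255),0)):
        for c in blobs(i,lo,hi,40,bx[k]):
            (u,v),(w,h),a=r=cv2.minAreaRect(c)
            P=cast(i,cv2.boxPoints(r),z)
            print(n,k,cv2.contourArea(c),"rect",np.round((u,v,w,h)),"centre",cast(i,(u,v),z)[0],"sides",np.linalg.norm(P[1]-P[0]),np.linalg.norm(P[2]-P[1]),"\n",np.round(P[:,:2],4).tolist())
i=ctrl.get_image("top")
print("apex,black,silver,purple,dish",cast(i,[(451,169)],.034),cast(i,[(258,129),(320,121),(422,144)],.018),cast(i,[(115,265)],.03))
c=i["color"]
cv2.imwrite("pics/crop.png",cv2.resize(c[105:345,345:505,::-1],None,fx=2.5,fy=2.5,interpolation=cv2.INTER_CUBIC))
i=ctrl.get_image("scene")
print("dish,silver",cast(i,[(464,172)],.03),cast(i,[(356,345)],.015),cast(i,[(203,336)],.034))
E
```

```text
top brass 310.0 rect [376. 132.  20.  20.] centre [ 0.7648 -0.1202  0.015 ] sides 0.0400374341309261 0.04224703568771223 
 [[0.7852, -0.1003], [0.7867, -0.1403], [0.7444, -0.1401], [0.7431, -0.1004]]
top hook 868.5 rect [455. 290.  75.  13.] centre [ 0.456  -0.2661  0.022 ] sides 0.02538802395946549 0.13748788242710908 
 [[0.5246, -0.2514], [0.5269, -0.2767], [0.3894, -0.2805], [0.3873, -0.2559]]
top tape 212.0 rect [475. 175.  34.   8.] centre [ 0.686  -0.3204  0.    ] sides 0.017729058459370686 0.06902667156655387 
 [[0.6777, -0.2853], [0.6954, -0.2866], [0.6944, -0.3557], [0.6767, -0.354]]
top tape 2354.5 rect [287. 169. 313.   9.] centre [0.6862 0.0532 0.    ] sides 0.018092819958137836 0.6195270596182797 
 [[0.6773, 0.3597], [0.6953, 0.361], [0.6953, -0.2586], [0.677, -0.2575]]
scene brass 411.5 rect [293. 355.  24.  22.] centre [ 0.7699 -0.121   0.015 ] sides 0.03950569075370003 0.043373306342517744 
 [[0.7427, -0.1336], [0.755, -0.0961], [0.7964, -0.1088], [0.7845, -0.1453]]
scene hook 507.0 rect [181. 238.  60.  11.] centre [ 0.4672 -0.2692  0.022 ] sides 0.02184842219274068 0.1500368601807614 
 [[0.3894, -0.2833], [0.3893, -0.2614], [0.5392, -0.2562], [0.5388, -0.2764]]
scene tape 2613.5 rect [329. 303.   9. 367.] centre [ 0.6876 -0.025   0.    ] sides 0.724986808872124 0.021297364182508646 
 [[0.6791, -0.3602], [0.677, 0.3648], [0.6974, 0.3589], [0.6967, -0.3577]]
apex,black,silver,purple,dish [[ 0.6863 -0.2619  0.034 ]] [[ 0.7615  0.1132  0.018 ]
 [ 0.7827 -0.0085  0.018 ]
 [ 0.7415 -0.2109  0.018 ]] [[0.4842 0.3587 0.03  ]]
dish,silver [[0.4921 0.3607 0.03  ]] [[ 0.7875 -0.0085  0.015 ]] [[ 0.694  -0.2633  0.034 ]]
```

View pics/crop.png

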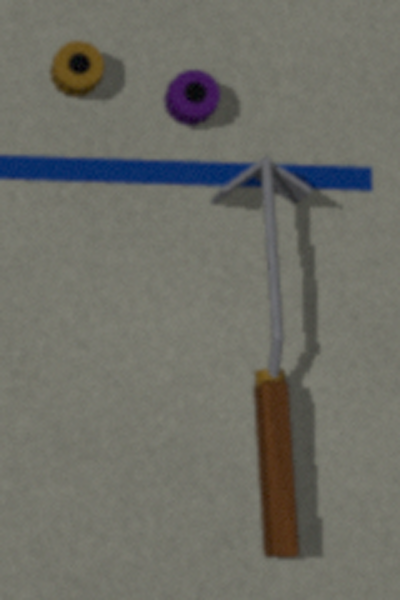

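Crop: brass nut (orange, left) and the purple one beyond the tape. The hook lies almost along +x with its V on the tape.

The measurements agree: brass (0.767,-0.1205), silver (0.785,-0.0085), tape middle x=0.687, handle centre (0.457,-0.266). Apex to handle centre measures 0.234 m against 0.235 given, and the hook's yaw is about 0.02. I'll move above the handle, 20 mm ahead of its middle.

```bash
python3 -m creep '[[0,0,0,0,0,0.165,85],[0,0,0,0,0,0.165,85],[42,-35,10,0,0,0,85],[42,-35,10,0,0,0,85],[42,-35,10,0,0,0,85]]' 60
python3 -m creep '[[42,-35,20,0,0,0,85],[42,-35,20,0,0,0,85],[42,-35,20,0,0,0,85],[40,-35,20,0,0,0,85],[0,0,0,0,0,0,85]]'
python3 - <<'E'
from h import *
s=ctrl.get_state();print(s["ee_pos"],s["tool_rot"],s["joint_pos"])
i=ctrl.get_image("wrist");cv2.imwrite("pics/w1.png",i["color"][:,:,::-1]);print(i["T_tool_cam"],i["mtx"])
E
```

```text
time_s: 0.98
ee_pos: [0.3137, -0.4078, 0.2007]
tool_rot: [3.141, -0.0, 0.02]
contact_force: [1.2, -0.0, 0.4]
gripper_width: 0.0849
time_s: 1.6
ee_pos: [0.4772, -0.2625, 0.1194]
tool_rot: [-3.14, 0.002, 0.025]
contact_force: [-0.2, 0.4, 0.3]
gripper_width: 0.0849
[ 0.47719158 -0.26246863  0.11935625] [-3.13952230e+00  1.79569634e-03  2.54131599e-02] [-6.57237425e-01  3.07677805e-01 -2.01726543e-01  1.06409135e+00
  4.73574863e-04  2.45894329e+00]
[[ 8.58205986e-04  9.59350887e-01  2.82214703e-01  7.14214319e-02]
 [ 9.99999608e-01 -7.62160432e-04 -4.50105403e-04  4.95078540e-04]
 [-2.16716138e-04  2.82214979e-01 -9.59351165e-01 -1.43439958e-01]
 [ 0.00000000e+00  0.00000000e+00  0.00000000e+00  1.00000000e+00]] [[371.64829954   0.         322.01148502]
 [  0.         371.64829954 240.06023749]
 [  0.           0.           1.        ]]
```

View pics/w1.png

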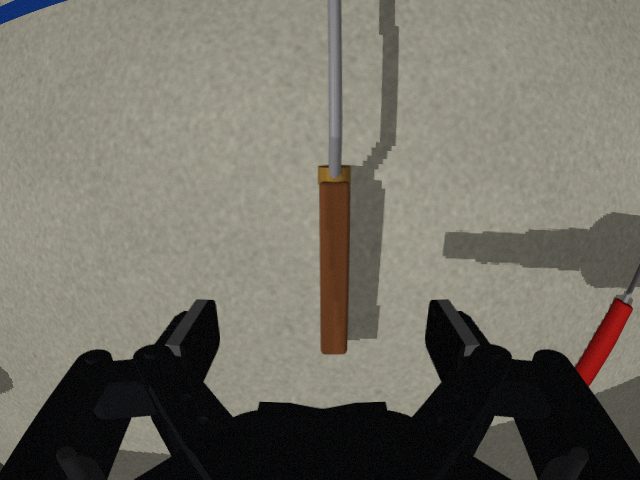

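Wrist view: handle from (334,180) to (334,353), about 12 px right of centre; I'll cast its ends.

```bash
cat >> h.py <<'E'
def wcast(i,s,uv,z):
    uv=np.atleast_2d(uv).astype(float);K=i["mtx"];T=i["T_tool_cam"]
    q=(uv-K[:2,2])/K[0,0];r=np.linalg.norm(q,axis=1);k=np.sin(r)/np.maximum(r,1e-9)
    d=np.c_[q[:,0]*k,-q[:,1]*k,-np.cos(r)]
    Rt=R.from_euler("xyz",s["tool_rot"]).as_matrix();c=s["ee_pos"]+Rt@T[:3,3];d=d@T[:3,:3].T@Rt.T
    return c+d*((z-c[2])/d[:,2])[:,None]
E
python3 - <<'E'
from h import *
s=ctrl.get_state();i=ctrl.get_image("wrist")
print(wcast(i,s,[(334.5,166),(334,353),(335,20)],.026))
E
```

```text
[[ 0.52724852 -0.27119846  0.026     ]
 [ 0.38876324 -0.27576819  0.026     ]
 [ 0.62295865 -0.26906354  0.026     ]]
```

```bash
python3 -m creep '[[0,8,40,0,0,-0.01,85],[0,0,35,0,0,0,85],[0,0,0,0,0,0,85]]'
python3 -m creep '[[0,0,15,0,0,0,85],[0,0,0,0,0,0,85],[0,0,0,0,0,0,20],[0,0,0,0,0,0,15],[0,0,0,0,0,0,15]]' 60
python3 -m creep '[[0,0,0,0,0,0,10],[0,0,0,0,0,0,10],[0,0,0,0,0,0,10]]' 60
```

```text
time_s: 2.08
ee_pos: [0.4741, -0.2738, 0.0447]
tool_rot: [-3.139, 0.003, 0.029]
contact_force: [0.2, 0.4, 0.7]
gripper_width: 0.085
time_s: 2.7
ee_pos: [0.4762, -0.2735, 0.0314]
tool_rot: [3.141, -0.0, 0.031]
contact_force: [-0.3, -0.4, 0.8]
gripper_width: 0.0317
time_s: 3.08
ee_pos: [0.476, -0.2735, 0.031]
tool_rot: [-3.142, 0.0, 0.031]
contact_force: [0.5, 0.2, 0.7]
gripper_width: 0.0098
```

The opening went to 9.8 mm, under the handle's 20 mm, so I'll look.

```bash
python3 - <<'E'
from h import *
s=ctrl.get_state();print(s["gripper_width"],s["ee_pos"])
a=ctrl.get_image("wrist")["color"];b=ctrl.get_image("top")["color"]
b=cv2.resize(b[100:350,380:520],None,fx=1.92,fy=1.92)[:480]
cv2.imwrite("pics/w2.png",np.hstack([cv2.resize(a,(500,375)),cv2.resize(b,(300,375))])[:,:,::-1])
E
```

```text
0.009800664042869051 [ 0.47600135 -0.27345289  0.03095792]
```

View pics/w2.png

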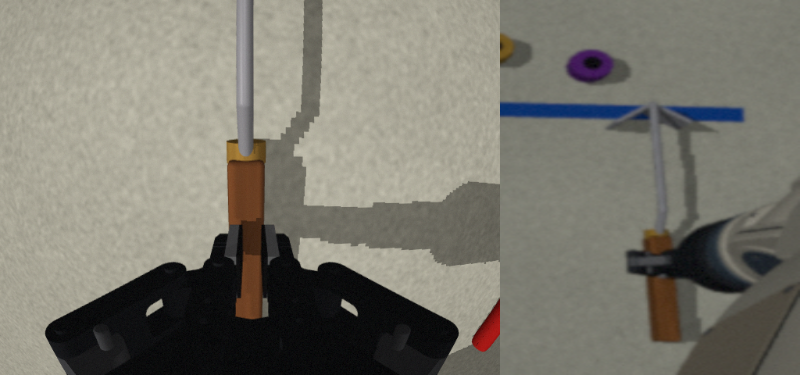

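```bash
python3 -m creep '[[0,0,0,0,0,0,0],[0,0,0,0,0,0,0],[0,0,0,0,0,0,0]]' 60
python3 -m creep '[[0,0,-20,0,0,0,0],[0,0,-20,0,0,0,0],[0,0,0,0,0,0,0]]' 60
python3 - <<'E'
from h import *
s=ctrl.get_state();print(s["gripper_width"],s["ee_pos"],s["contact_force"],s["wrist_torque"])
a=ctrl.get_image("wrist")["color"];b=ctrl.get_image("scene")["color"]
b=cv2.resize(b[140:380,100:300],None,fx=1.92,fy=1.92)
cv2.imwrite("pics/w3.png",np.hstack([cv2.resize(a,(500,375)),cv2.resize(b,(300,375))])[:,:,::-1])
E
```

```text
time_s: 3.55
ee_pos: [0.476, -0.2735, 0.031]
tool_rot: [-3.142, -0.0, 0.031]
contact_force: [-0.2, -0.5, 0.4]
gripper_width: 0.0
time_s: 3.92
ee_pos: [0.4767, -0.274, 0.0722]
tool_rot: [3.14, -0.002, 0.031]
contact_force: [-1.0, 0.5, 0.1]
gripper_width: -0.0001
-5.783728438238892e-05 [ 0.47669774 -0.27404202  0.07215933] [-0.99149734  0.45890572  0.13654259] [-0.05195059 -0.00422595 -0.00630355]
```

View pics/w3.png

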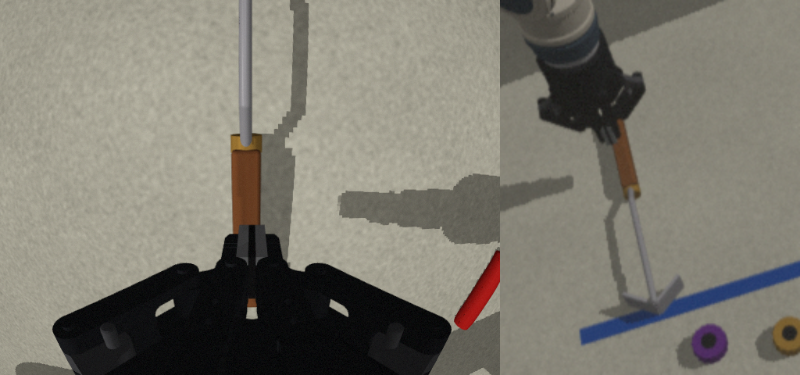

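The fingers closed above the handle, so the tips don't reach as far below the reported TCP as `nose_length` says. The pads' position in the wrist picture also puts them near tool z ≈ -6 mm. I'll part the fingers to 40 mm, go lower step by step and watch the force.

```bash
python3 -m creep '[[0,-2,0,0,0,0,40],[0,0,0,0,0,0,40],[0,0,20,0,0,0,40],[0,0,18,0,0,0,40],[0,0,0,0,0,0,40]]' 60
python3 -m creep '[[0,0,4,0,0,0,40],[0,0,0,0,0,0,40]]'
python3 -m creep '[[0,0,4,0,0,0,40],[0,0,0,0,0,0,40]]'
python3 -m creep '[[0,0,4,0,0,0,40],[0,0,0,0,0,0,40]]'
```

```text
time_s: 4.65
ee_pos: [0.4751, -0.2709, 0.0317]
tool_rot: [-3.14, 0.002, 0.031]
contact_force: [0.0, 0.2, 0.5]
gripper_width: 0.04
time_s: 4.9
ee_pos: [0.4761, -0.2716, 0.0293]
tool_rot: [3.141, -0.0, 0.031]
contact_force: [-0.4, 0.5, 0.2]
gripper_width: 0.04
time_s: 5.15
ee_pos: [0.4759, -0.2714, 0.0249]
tool_rot: [-3.141, 0.0, 0.031]
contact_force: [-0.2, -0.2, -0.0]
gripper_width: 0.0396
time_s: 5.4
ee_pos: [0.4758, -0.2714, 0.0207]
tool_rot: [-3.141, 0.0, 0.031]
contact_force: [-0.4, -0.3, -0.2]
gripper_width: 0.0399
```

TCP is at 20.7 mm with no contact, so the tips certainly aren't 25 mm ahead. I'll keep probing.

```bash
for k in 1; do python3 -m creep '[[0,0,4,0,0,0,40],[0,0,0,0,0,0,40]]'; done
python3 -m creep '[[0,0,4,0,0,0,40],[0,0,0,0,0,0,40]]'
python3 - <<'E'
from h import *
a=ctrl.get_image("wrist")["color"]
b=cv2.resize(ctrl.get_image("scene")["color"][160:280,130:250],(375,375))
cv2.imwrite("pics/w4.png",np.hstack([a[180:480,130:530],cv2.resize(b,(300,300))])[:,:,::-1])
E
```

```text
time_s: 5.65
ee_pos: [0.4758, -0.2714, 0.0167]
tool_rot: [-3.141, 0.0, 0.031]
contact_force: [0.1, 0.4, -0.6]
gripper_width: 0.0399
time_s: 5.9
ee_pos: [0.4758, -0.2714, 0.0126]
tool_rot: [-3.141, 0.0, 0.031]
contact_force: [0.3, 0.5, -0.7]
gripper_width: 0.0399
```

View pics/w4.png

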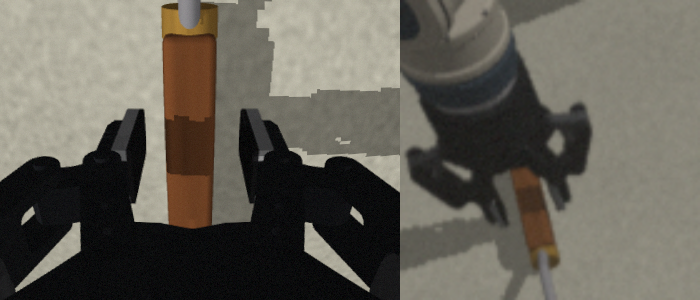

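The pads now straddle the handle and there is still no contact force. I'll continue down.

```bash
python3 -m creep '[[0,0,5,0,0,0,40],[0,0,0,0,0,0,40]]'
python3 -m creep '[[0,0,4,0,0,0,36],[0,0,0,0,0,0,36]]'
python3 -m creep '[[0,0,3,0,0,0,32],[0,0,0,0,0,0,32]]'
```

```text
time_s: 6.25
ee_pos: [0.4758, -0.2713, 0.0076]
tool_rot: [-3.141, 0.001, 0.031]
contact_force: [0.1, 0.4, 0.3]
gripper_width: 0.0407
time_s: 6.5
ee_pos: [0.4758, -0.2714, 0.0036]
tool_rot: [-3.141, 0.0, 0.031]
contact_force: [-0.3, -0.4, 0.4]
gripper_width: 0.0361
time_s: 6.75
ee_pos: [0.4758, -0.2714, 0.0008]
tool_rot: [-3.141, 0.0, 0.031]
contact_force: [0.4, 0.8, 0.8]
gripper_width: 0.0318
```

```bash
python3 -m creep '[[0,0,0,0,0,0,15],[0,0,0,0,0,0,10],[0,0,0,0,0,0,10],[0,0,0,0,0,0,10]]' 70
```

```text
time_s: 7.25
ee_pos: [0.476, -0.2715, 0.0012]
tool_rot: [3.141, -0.0, 0.031]
contact_force: [-1.4, -0.5, 3.8]
gripper_width: 0.0186
```

Gripped: 18.6 mm opening, with the tips just brushing the bench. So the true tips sit about at the reported TCP. Lift the hook and square it up.

```bash
python3 -m creep '[[0,0,-12,0,0,0,10],[0,0,-25,0,0,0,10],[0,0,-15,0,0,0.03,10],[0,0,0,0,0,0,10],[0,0,0,0,0,0,10]]' 70
python3 - <<'E'
from h import *
i=ctrl.get_image("wrist");s=ctrl.get_state();print(s["gripper_width"],s["wrist_torque"])
a=i["color"];b=ctrl.get_image("scene")["color"]
b=cv2.resize(b[160:380,100:320],(300,300))
cv2.imwrite("pics/w5.png",np.hstack([cv2.resize(a,(400,300)),b])[:,:,::-1])
c=max(blobs(i,(12,90,60),(30,255,255),100,(0,0,300,200)),key=cv2.contourArea,default=None)
if c is not None:
    r=cv2.minEnclosingCircle(c);print(r,wcast(i,s,r[0],.015),cv2.contourArea(c))
E
```

```text
time_s: 7.88
ee_pos: [0.4757, -0.2712, 0.0525]
tool_rot: [-3.141, 0.001, 0.001]
contact_force: [-0.4, 0.6, -2.3]
gripper_width: 0.0186
0.018625425745977954 [0.0023962  0.08023724 0.01985673]
```

View pics/w5.png

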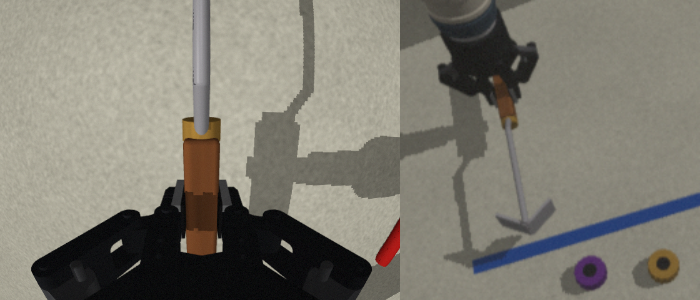

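The hook is held, level and clear of the bench (about 51 mm up). Move it over the nut.

```bash
python3 -m creep '[[32,-38,0,0,0,0,10],[32,-38,0,0,0,0,10],[32,-38,0,0,0,0,10],[30,-37,0,0,0,0,10],[0,0,0,0,0,0,10]]' 70
python3 - <<'E'
from h import *
s=ctrl.get_state();print(s["ee_pos"],s["tool_rot"],s["joint_pos"],s["contact_force"])
b=ctrl.get_image("scene")["color"];a=ctrl.get_image("top")["color"]
cv2.imwrite("pics/w6.png",np.hstack([cv2.resize(a[80:280,280:480],(400,400)),cv2.resize(b[240:440,180:380],(400,400))])[:,:,::-1])
E
```

```text
time_s: 8.6
ee_pos: [0.6031, -0.1176, 0.0519]
tool_rot: [-3.141, 0.001, 0.005]
contact_force: [0.5, 0.1, -2.4]
gripper_width: 0.0189
[ 0.60307809 -0.11761797  0.05188425] [-3.14076859e+00  7.69367512e-04  4.73354720e-03] [-3.29348685e-01  4.67905209e-01 -1.32132748e-01  9.71755411e-01
  5.26221406e-04  2.80751048e+00] [ 0.47185051  0.08549673 -2.36402122]
```

View pics/w6.png

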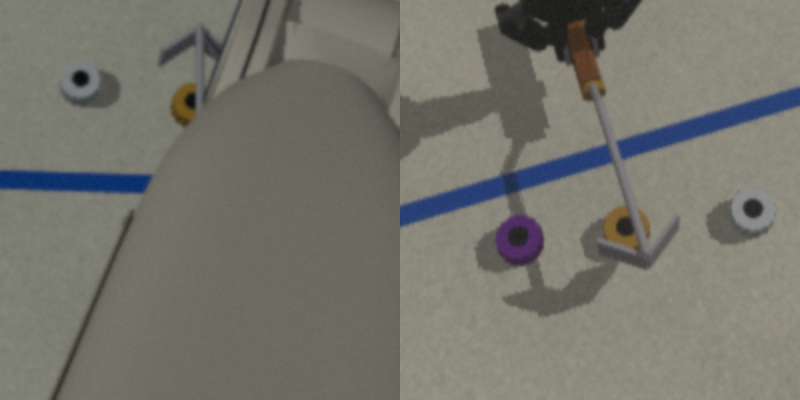

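Left crop (top): the apex is at (380,92) full-frame and the rod passes over the nut's right part. Right crop (scene): the apex is at (302,368). I'll triangulate to check.

```bash
python3 - <<'E'
from h import *
t=ctrl.get_image("top");s=ctrl.get_image("scene")
for z in(.05,.065,.075,.085,.095):print(z,cast(t,(380,92.5),z)[0,:2],cast(s,(302.5,367),z)[0,:2])
c=blobs(s,(12,90,60),(30,255,255),40,(270,330,315,375))
E
```

```text
0.05 [ 0.83171738 -0.12276179] [ 0.80605912 -0.11358798]
0.065 [ 0.82392642 -0.12034874] [ 0.81054321 -0.11456687]
0.075 [ 0.81873244 -0.11874005] [ 0.8135326  -0.11521945]
0.085 [ 0.81353847 -0.11713135] [ 0.816522   -0.11587204]
0.095 [ 0.80834449 -0.11552265] [ 0.81951139 -0.11652463]
```

Apex at (0.815,-0.117) and z≈0.082 (expected 0.085), 48 mm beyond the nut's centre, leaving 20 mm of clearance. Shift 4 mm in y and lower.

```bash
python3 -m creep '[[2,4,0,0,0,0.004,10],[0,0,20,0,0,0,10],[0,0,15,0,0,0,10],[0,0,8,0,0,0,10],[0,0,0,0,0,0,10]]' 70
python3 -m creep '[[0,0,6,0,0,0,10],[0,0,0,0,0,0,10]]'
python3 -m creep '[[-8,0,0,0,0,0,10],[-8,0,0,0,0,0,10],[-8,0,0,0,0,0,10],[-8,0,0,0,0,0,10],[-8,0,0,0,0,0,10]]'
python3 -m creep '[[-8,0,0,0,0,0,10],[-8,0,0,0,0,0,10],[-8,0,0,0,0,0,10],[-8,0,0,0,0,0,10],[-8,0,0,0,0,0,10]]'
python3 - <<'E'
from h import *
for n,b in(("scene",(200,180,420,400)),("top",(300,100,440,300))):
    i=ctrl.get_image(n)
    for c in blobs(i,(12,90,60),(30,255,255),40,b):
        r=cv2.minEnclosingCircle(c);print(n,r,cast(i,r[0],.015))
E
```

```text
time_s: 9.43
ee_pos: [0.6035, -0.1245, 0.0094]
tool_rot: [-3.141, 0.001, -0.004]
contact_force: [0.9, -0.5, -1.4]
gripper_width: 0.0187
time_s: 9.68
ee_pos: [0.6038, -0.1243, 0.0039]
tool_rot: [-3.142, 0.0, -0.003]
contact_force: [0.7, 0.5, -1.6]
gripper_width: 0.019
time_s: 10.3
ee_pos: [0.5633, -0.1243, 0.0041]
tool_rot: [3.142, -0.0, -0.003]
contact_force: [0.2, 0.1, -2.7]
gripper_width: 0.0188
time_s: 10.92
ee_pos: [0.5233, -0.1241, 0.004]
tool_rot: [3.142, -0.0, -0.003]
contact_force: [0.9, 1.1, -1.3]
gripper_width: 0.0187
scene ((279.1044921875, 323.7388000488281), 7.817324161529541) [[ 0.70566197 -0.12879401  0.015     ]]
scene ((285.5, 321.5), 6.96429443359375) [[ 0.70509485 -0.11642246  0.015     ]]
scene ((259.5, 248.5), 18.828269958496094) [[ 0.53699448 -0.1235164   0.015     ]]
top ((382.5, 159.5), 8.514793395996094) [[ 0.70783145 -0.13301693  0.015     ]]
top ((374.5, 160.0), 10.111974716186523) [[ 0.70626944 -0.11726499  0.015     ]]
```

The nut follows the V (x=0.706 now, with 0.708 expected from the hook's geometry). Drag 110 mm more, back the V off 20 mm, then lift.

```bash
python3 -m creep '[[-10,0,0,0,0,0,10],[-10,0,0,0,0,0,10],[-10,0,0,0,0,0,10],[-10,0,0,0,0,0,10],[-10,0,0,0,0,0,10]]' 70
python3 -m creep '[[-10,0,0,0,0,0,10],[-10,0,0,0,0,0,10],[-10,0,0,0,0,0,10],[-10,0,0,0,0,0,10],[-10,0,0,0,0,0,10]]'
python3 -m creep '[[-6,0,0,0,0,0,10],[-3,0,0,0,0,0,10],[0,0,0,0,0,0,10],[8,0,0,0,0,0,10],[10,0,0,0,0,0,10]]'
python3 -m creep '[[0,0,0,0,0,0,10],[0,0,-20,0,0,0,10],[0,0,-25,0,0,0,10],[0,0,-5,0,0,0,10],[0,0,0,0,0,0,10]]'
python3 - <<'E'
from h import *
for n,b in(("scene",(200,180,420,400)),("top",(300,100,440,300))):
    i=ctrl.get_image(n)
    for c in blobs(i,(12,90,60),(30,255,255),40,b):
        r=cv2.minEnclosingCircle(c);print(n,r,cast(i,r[0],.015))
E
```

```text
time_s: 11.65
ee_pos: [0.4731, -0.124, 0.004]
tool_rot: [3.142, -0.0, -0.003]
contact_force: [0.0, -0.7, -1.7]
gripper_width: 0.0187
time_s: 12.28
ee_pos: [0.4232, -0.1238, 0.004]
tool_rot: [-3.142, -0.0, -0.003]
contact_force: [0.3, -0.1, -1.3]
gripper_width: 0.0186
time_s: 12.9
ee_pos: [0.4337, -0.1239, 0.004]
tool_rot: [3.142, -0.0, -0.003]
contact_force: [-0.3, -0.2, -2.3]
gripper_width: 0.0189
time_s: 13.52
ee_pos: [0.4328, -0.1238, 0.0537]
tool_rot: [3.141, -0.0, -0.003]
contact_force: [-0.6, -0.2, -2.0]
gripper_width: 0.0185
scene ((244.0, 198.5), 19.163867950439453) [[ 0.40243993 -0.12447851  0.015     ]]
top ((376.0, 213.61904907226562), 10.805849075317383) [[ 0.59836678 -0.12016613  0.015     ]]
```

The nut is at about (0.598,-0.121), 89 mm on the robot's side. Carry the hook aside to y≈-0.30 and lay it down.

```bash
python3 -m creep '[[0,44,0,0,0,0,10],[0,44,0,0,0,0,10],[0,44,0,0,0,0,10],[0,44,0,0,0,0,10],[0,0,0,0,0,0,10]]' 70
python3 -m creep '[[0,0,20,0,0,0,10],[0,0,18,0,0,0,10],[0,0,8,0,0,0,10],[0,0,0,0,0,0,10],[0,0,4,0,0,0,10]]'
python3 -m creep '[[0,0,2,0,0,0,10],[0,0,0,0,0,0,10]]'
```

```text
time_s: 14.25
ee_pos: [0.432, -0.3024, 0.0528]
tool_rot: [-3.141, 0.001, -0.006]
contact_force: [-0.7, 0.2, -2.0]
gripper_width: 0.0184
time_s: 14.88
ee_pos: [0.4327, -0.2999, 0.0045]
tool_rot: [3.141, -0.001, -0.003]
contact_force: [0.0, -0.2, -1.0]
gripper_width: 0.0188
time_s: 15.12
ee_pos: [0.4323, -0.2998, 0.0021]
tool_rot: [3.141, -0.0, -0.003]
contact_force: [-0.6, 0.6, -1.3]
gripper_width: 0.0188
```

```bash
python3 -m creep '[[0,0,1,0,0,0,10],[0,0,0,0,0,0,30],[0,0,0,0,0,0,50],[0,0,0,0,0,0,50],[0,0,-20,0,0,0,60]]' 40
python3 -m creep '[[0,0,-40,0,0,0,85],[0,0,-40,0,0,0,85],[40,-45,0,0,0,0,85],[40,-45,0,0,0,0,85],[40,-45,0,0,0,0,85]]'
python3 -m creep '[[46,-43,0,0,0,0,85],[0,0,0,0,0,0,85],[0,0,0,0,0,0,85]]'
python3 - <<'E'
from h import *
s=ctrl.get_state();i=ctrl.get_image("wrist");print(s["ee_pos"],s["tool_rot"],s["joint_pos"][5])
for c in blobs(i,(12,90,60),(30,255,255),100):
    r=cv2.minEnclosingCircle(c);print(r,wcast(i,s,r[0],.017),cv2.contourArea(c))
a=cv2.resize(i["color"],(400,300));b=cv2.resize(ctrl.get_image("scene")["color"],(400,300))
cv2.imwrite("pics/w7.png",np.hstack([a,b])[:,:,::-1])
E
```

```text
time_s: 15.75
ee_pos: [0.4316, -0.2992, 0.0202]
tool_rot: [-3.14, 0.002, -0.003]
contact_force: [0.6, 0.1, -0.1]
gripper_width: 0.0594
time_s: 16.38
ee_pos: [0.5538, -0.164, 0.1013]
tool_rot: [3.141, -0.001, -0.004]
contact_force: [0.1, -0.3, -0.1]
gripper_width: 0.0848
time_s: 16.75
ee_pos: [0.5982, -0.1224, 0.1006]
tool_rot: [-3.142, 0.001, -0.002]
contact_force: [0.3, 0.2, 0.3]
gripper_width: 0.085
[ 0.59819546 -0.12243945  0.1006338 ] [-3.14155889e+00  8.85965623e-04 -2.30432165e-03] 2.8047850875504428
((505.0, 444.7053527832031), 28.576078414916992) [[ 0.3929642  -0.30244767  0.017     ]] 1166.0
((324.7859802246094, 243.20497131347656), 33.5482177734375) [[ 0.60066403 -0.12482756  0.017     ]] 3098.5
```

View pics/w7.png

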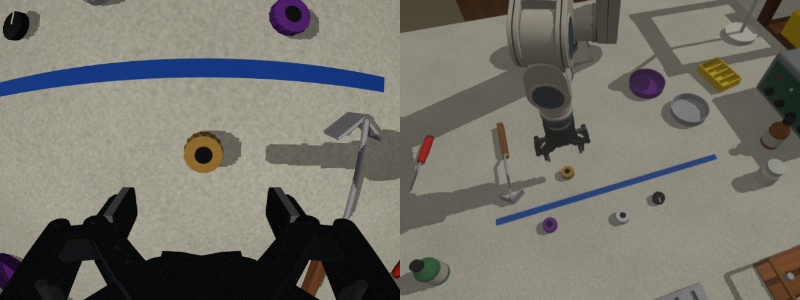

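The wrist view (8th composite, 10 pictures so far) shows the nut alone between tape and gripper, and the hook lying flat at right. Nut at (0.600,-0.124). Descend and grip it.

```bash
python3 -m creep '[[2,1,40,0,0,0,85],[0,0,35,0,0,0,70],[0,0,12,0,0,0,65],[0,0,0,0,0,0,65],[0,0,9,0,0,0,65]]' 40
python3 -m creep '[[0,0,0,0,0,0,50],[0,0,0,0,0,0,30],[0,0,0,0,0,0,30],[0,0,0,0,0,0,30]]' 40
```

```text
time_s: 17.48
ee_pos: [0.6016, -0.1245, 0.0067]
tool_rot: [3.14, -0.003, -0.004]
contact_force: [0.5, -0.6, -0.2]
gripper_width: 0.0653
time_s: 17.98
ee_pos: [0.6009, -0.1237, 0.0058]
tool_rot: [3.141, -0.001, -0.003]
contact_force: [-0.9, 1.4, 6.1]
gripper_width: 0.0382
```

```bash
python3 -m creep '[[0,0,-15,0,0,0,30],[0,0,-30,0,0,-0.1,30],[0,0,-30,0,0,-0.15,30],[0,0,-20,0,0,-0.15,30],[0,0,0,0,0,-0.15,30]]' 40
python3 -m creep '[[0,0,0,0,0,-0.15,30],[0,0,0,0,0,0,30],[25,-49,0,0,0,0,30],[25,-49,0,0,0,0,30],[25,-49,0,0,0,0,30]]'
python3 - <<'E'
from h import *
s=ctrl.get_state();i=ctrl.get_image("top")
m=cv2.cvtColor(i["color"],cv2.COLOR_RGB2HSV)
e=cv2.HoughCircles(cv2.medianBlur(cv2.cvtColor(i["color"],cv2.COLOR_RGB2GRAY),3)[200:330,50:180],cv2.HOUGH_GRADIENT,1.5,200,param1=80,param2=15,minRadius=34,maxRadius=44)
u,v,r=e[0][0];u+=50;v+=200;p=cast(i,[(u,v),(u-r,v),(u+r,v)],.03);print(s["ee_pos"],s["tool_rot"],s["joint_pos"],u,v,r,p)
E
```

```text
time_s: 18.6
ee_pos: [0.6014, -0.1239, 0.1028]
tool_rot: [3.139, -0.002, 0.552]
contact_force: [0.3, -0.4, -1.2]
gripper_width: 0.0383
time_s: 19.23
ee_pos: [0.5632, 0.0385, 0.1004]
tool_rot: [3.141, -0.0, 0.692]
contact_force: [0.8, 0.8, -1.1]
gripper_width: 0.0385
[0.563197   0.03854072 0.10035654] [ 3.14148111e+00 -2.84222541e-04  6.92058883e-01] [-8.03757352e-02  3.51346255e-01 -1.87920257e-01  1.03124841e+00
  1.18466587e-04  2.36915807e+00] 112.25 262.25 38.05 [[0.48906422 0.36421362 0.03      ]
 [0.4871546  0.43263713 0.03      ]
 [0.49098164 0.2955108  0.03      ]]
```

Held (38.4 mm). Dish centre (0.489,0.363), rim diameter 137 mm against 140 given.

```bash
python3 -m creep '[[25,-49,0,0,0,0,30],[25,-49,0,0,0,0,30],[25,-49,0,0,0,0,30],[25,-50,0,0,0,0,30],[26,-50,0,0,0,0,30]]' 40
python3 -m creep '[[26,-50,0,0,0,0,30],[0,0,0,0,0,0,30],[0,0,0,0,0,0,30]]'
python3 - <<'E'
from h import *
s=ctrl.get_state();i=ctrl.get_image("wrist");print(s["ee_pos"],s["joint_pos"][5])
b=cv2.resize(ctrl.get_image("scene")["color"][60:300,350:590],(300,300))
cv2.imwrite("pics/w8.png",np.hstack([cv2.resize(i["color"],(400,300)),b])[:,:,::-1])
E
```

```text
time_s: 19.9
ee_pos: [0.5013, 0.3092, 0.1005]
tool_rot: [3.141, -0.0, 0.693]
contact_force: [1.3, 1.2, -1.4]
gripper_width: 0.0384
time_s: 20.27
ee_pos: [0.4894, 0.3625, 0.1]
tool_rot: [3.141, 0.0, 0.695]
contact_force: [-0.2, -0.2, -1.4]
gripper_width: 0.0386
[0.48943933 0.36249382 0.10000055] 2.9460874325503426
```

View pics/w8.png

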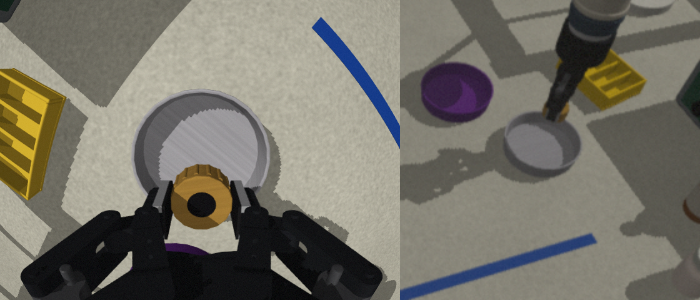

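The nut is held over the middle of the steel dish; in this view the dish centre is at (322,248) full-frame, the same spot where the nut appeared when it was under the TCP. Lower, open slightly and retreat.

```bash
python3 -m creep '[[0,0,40,0,0,0,30],[0,0,30,0,0,0,30],[0,0,10,0,0,0,30],[0,0,0,0,0,0,30],[0,0,6,0,0,0,30]]' 40
python3 -m creep '[[0,0,0,0,0,0,30],[0,0,0,0,0,0,46],[0,0,0,0,0,0,52],[0,0,0,0,0,0,52],[0,0,-15,0,0,0,52]]'
python3 -m creep '[[0,0,-40,0,0,0,60],[0,0,-50,0,0,0,60],[-50,0,0,0,0,0,60],[-50,0,0,0,0,0,60],[0,0,0,0,0,0,60]]'
python3 - <<'E'
from h import *
s=ctrl.get_state();print(s["ee_pos"])
t=ctrl.get_image("top");c=ctrl.get_image("scene")
for n,i,b in(("top",t,(60,210,170,320)),("scene",c,(420,135,505,210))):
    for q in blobs(i,(12,90,60),(30,255,255),30,b): r=cv2.minEnclosingCircle(q);print(n,r,cast(i,r[0],.02))
cv2.imwrite("pics/w9.png",np.hstack([cv2.resize(t["color"],(400,300)),cv2.resize(c["color"],(400,300))])[:,:,::-1])
E
```

```text
time_s: 21.0
ee_pos: [0.4908, 0.3627, 0.0155]
tool_rot: [3.141, -0.003, 0.696]
contact_force: [-0.9, 0.1, -1.3]
gripper_width: 0.0385
time_s: 21.62
ee_pos: [0.489, 0.3622, 0.0287]
tool_rot: [-3.141, 0.002, 0.697]
contact_force: [0.6, -0.4, 0.3]
gripper_width: 0.0519
time_s: 22.25
ee_pos: [0.4103, 0.2967, 0.1204]
tool_rot: [3.142, 0.0, 0.697]
contact_force: [-0.4, -0.3, 1.1]
gripper_width: 0.0598
[0.41031542 0.29669415 0.12038153]
top ((114.7701416015625, 263.89337158203125), 11.957279205322266) [[0.48733716 0.36326388 0.02      ]]
scene ((463.0, 175.0), 9.848958015441895) [[0.49241669 0.36106015 0.02      ]]
```

View pics/w9.png

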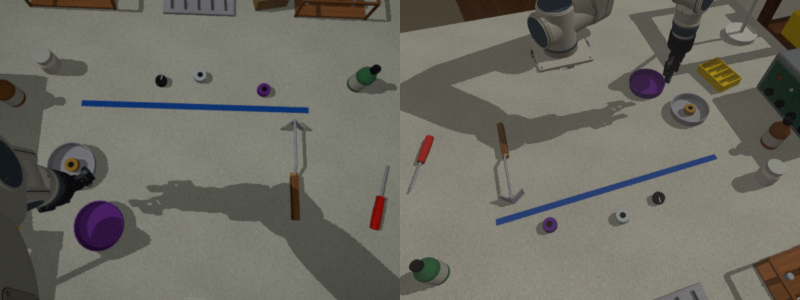

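The nut sits in the middle of the dish and the hook lies flat. The silver nut is at (320,121) full-frame, as at the start, and the gripper is clear.

```bash
python3 -m creep '[[0,0,0,0,0,0,60],[0,0,0,0,0,0,60],[0,0,0,0,0,0,60]]'; python3 -c "
from bench import ctrl
print(ctrl.close_job())"
```

```text
time_s: 22.72
ee_pos: [0.4132, 0.2985, 0.1187]
tool_rot: [-3.142, 0.0, 0.697]
contact_force: [0.7, 0.3, 0.6]
gripper_width: 0.0605
the job is handed in; nothing more can be done
None
```

The brass nut is in the steel dish, and I handed the job in at 22.7 s of the 59 s allowed; no verdict was reported. I dragged it over the tape with the hook, to about 89 mm on the robot's side. I then laid the hook down at y ≈ -0.30, gripped the nut and set it in the dish.

**Last checks:**
- **Brass nut:** the two cameras put it within about 4 mm of the dish's axis.
- **Hook:** it lies flat on the bench. I judged this from the pictures and did not measure its tilt.
- **Silver nut:** it shows at the same pixel as at the start.
- **Robot:** the gripper was clear and the contact force was near zero.

**What disagreed:**
- **Fingertip position:** the fingertips stood about level with the reported tool point, not 25 mm ahead of it as `ctrl.nose_length` says. The first grasp therefore closed in the air above the hook's handle. I found the true height by stepping down while watching the force, and the second grasp held.
- **Cameras:** the top and wrist cameras differed by about 6 mm in y on the handle. The wrist view turned out to be the better one.

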